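# Fit the portion gauge on the sauce pump

### The arm

A 6-joint arm with a two-finger parallel gripper is mounted at the origin on the work surface. World frame = base frame: x ahead of the robot, y to its left, z up, the work surface at z = 0. Lengths are in m, angles in rad, forces in N, time in s.
With the tool pointing down it reaches from about 0.375 to 0.9 m from the base axis. Payload 3.1 kg.
Tool frame: the origin (TCP) lies between the finger pads; the fingertips stand 11 mm ahead of it and the grasp point (between the pads) lies 8 mm behind it; z points along the fingers, y is the direction in which the jaws open and shut (so a half turn about z gives the same grasp; the last joint's range is limited). The gripper opens to 85 mm and grips with 20 to 120 N. Pads are 22 mm wide; open, the fingers measure 114 mm over their backs; the gripper's body (76 mm by 85 mm) begins 54 mm behind the grasp point. The pads swing forward as they close: fully open they stand 13 mm farther back than shut.
Start: joints at [1.129, 0.527, 1.433, -0, 1.181, -0.178], TCP at [0.163, 0.603, 0.242] pointing down, gripper open.
Joint ranges: [-3.08, 3.08], [-0.75, 2.2], [0.22, 2.44], [-1.43, 4.57], [0, 2.65], [-2.85, 2.85]. Speed limits (rad/s): [2.79, 2.79, 3.14, 3.14, 3.14, 3.14].

### API

Orientations are given as a unit quaternion [x, y, z, w].
In Python, from station import manip gives the robot as it stands. The module is installed in compiled form; this text tells all that it offers.
- The arm moves only by the tool arm_command, never from a script. Its argument "rows" is a list of rows, each a list of 3 entries, a list of its own where there are three numbers: the shift along the world's x, y, z in mm, then the turn about the world's z in rad, then the closure, from -1 (fully open) to 1 (shut), so that 0 is half open. A call has 1 to 12 rows; each row shifts and turns the commanded pose from where the row before left it; what a row does not reach is not made up. A row lasts 1/8 s, in which the tool goes at most 62.5 mm and 10.7 degrees, less where a joint would pass 70% of its speed; a pose out of reach is approached as far as the arm can. A call with a gripper value outside its range is refused whole. The fingers move at their own pace and stop on an object; "squeeze" is the grip in N (left out, the last holds). Time passes only in rows, so rows that do not move let the fingers close. It gives the time, the measured TCP pose, the force and the opening at its end, in the units of the state.
- manip.sense(): the state, without advancing time (a new reading comes with each control period).
- manip.snapshot(name): name is "scene" or "top" or "wrist"; returns the picture (384x512x3 uint8, blue, green, red); there is no depth.
- manip.get_calibration(name): a dict with "fovy" (degrees; the focal length in pixels is half the picture's height over the tangent of half this angle, whatever the lens; pixels are square), "cx", "cy" (the principal point, pixels), "k1" (the pictures are not rectified: a ray, as slopes to the right and down, at radius r is drawn at 1 + k1 r^2 times it, then the intrinsics apply), "R" (3x3) and "t" (3): a world point X has camera coordinates R X + t. Camera axes: x right, y down, z forward; pixel columns grow to the right and rows downward; lengths in m; the calibration is good to about 2 mm. A picture is of the moment at which its call begins: read the wrist's pose just before it. get_calibration takes no time and is no camera call; for the wrist camera it gives the pose at the moment of the call.
- manip.sign_off(): hands the job in, once; it reports no verdict.
The state is a dict: "t": time; "q": joint angles; "qd": joint speeds; "tau": joint torques, N m; "tcp_pos": TCP position; "tool_rot": TCP orientation; "force": force on the tool from outside, world axes, zero at the start; "ft_torque": the same for the moment, N m; "finger_gap": opening from 0.0 (shut) to 1.0 (fully open).
Only numpy, scipy, OpenCV 4.12 (cv2) and the standard library are available. Lean on these libraries where they do the work, as an engineer would, in place of code of your own. Each camera call takes 0.05 s, during which the arm holds its last target.

### The job

Fit the portion gauge to the sauce pump: draw the flat C-shaped gauge out of its storage pocket by the neck, lay it flat on the table well clear of the pocket and let go, then take it by its tail and slide its open mouth sideways onto the pump rod, beneath the push head, and let it down until it lies flat in the seat on the lid with its neck in the notch. Then tug the tail straight back, away from the rod, with about 10 N for half a second to check that the seat holds it, and let go, leaving it seated. Do not disturb the bottle, the bowl or the spatula.

Things in the scene. Friction and masses are not known exactly. Their poses are not given: they have to be found in the camera images.
- gauge_ring (a point): Portion gauge: loose flat dark metal, 10 mm thick, 168 long, 0.12-0.19 kg; an open C ring (outside 56, inside 32 diameter) with a straight bar 20 wide. Point: ring centre, 5 mm above the underside. x points out through the C's mouth (26 wide), the bar runs back to x=-140; z up. Starts flat on the table, bar's x=-140 to -64 under the pocket's roof, ring and neck outside
- gauge_neck (a point): The gauge's bar next to the ring, 44 mm behind the ring centre, half-way up; same axes; bar 20 mm wide (y). The part to hold while the tail is in the pocket. Held here the gauge cannot go on the pump: the push head is in the way
- gauge_tail (a point): The gauge's bar 115 mm behind the ring centre, half-way up; same axes; 20 mm wide, going on 25 mm beyond this point. Held here, fingers closing across the bar, the gripper clears the push head
- pocket: Fixed low grey metal storage pocket, 90 mm long (x), 58 wide, 20 high, open only at its +x end; slot inside 30 mm wide and 16 mm high. Origin at the middle of its underside, on the table; x axis points out of the opening, along which the gauge is drawn. The opening is at x = +45
- pump_seat (a point): Seat on the fixed sauce pump (round steel canister, 140 mm diameter; lid 148, its top 100 above the table). Point: lid top, on the axis of the upright 18 mm rod. A rim 6 high, 62 inside and 74 outside diameter, surrounds the rod, with a notch 30 wide on its -x side. The gauge lies inside the rim on the lid, bar in the notch, its x along this x, 2 to 4 mm of play; z up
- pump_head (a point): Fixed round black push head on the pump rod, 104 mm diameter. Point: centre of its flat underside, 30 mm above the lid; it is 28 mm high; same axes as the seat. The gauge enters level between rim and head, along +x from the notch side, then is lowered to the lid. A thin spout juts 112 mm to +x
- bottle_mid (a point): Bystander: loose white bottle, 60 mm diameter, 170 high; point at its centre, half-way up
- bowl_mid (a point): Bystander: loose white bowl, 120 mm diameter, 50 high; point on its axis, half-way up
- spatula: Bystander: loose spatula lying flat on the table along its x axis; origin under the middle of it
There are look-alikes about, which are no part of the job. Several things look just like the part that bears pump_seat: the one meant starts farthest to the robot's right. Of the things like the part that bears gauge_ring, leave any that is brown; of the rest the smaller one is meant.

How it is judged:
By the outcome, as a careful person would: the job done as asked, in the order asked, and still so for the second after the job is handed in, with the robot touching nothing.
It also fails if it takes over 72 s, if anything falls off the work surface, if the arm or the gripper's body presses on something with over 40 N, if the wrist force passes 120 N, or if a joint passes its speed limit or range.

## Working session

There is one attempt and no reset: what is moved stays moved. The work goes in short steps, Python scripts to look and compute and a tool call to move; the robot and the scene stay as the last step left them, time stands still between calls to the robot, and variables do not carry over. Pictures are saved under pics/ and viewed, and the job is handed in when it is done.

Besides the shell and the picture viewer there is one more tool, called after "Call:" as name(argument=value, ...), one argument or row to a line, values as JSON. arm_command: Moves the arm, as the interface text tells. Its arguments: {"type":"object","properties":{"rows":{"type":"array","items":{"type":"array"}},"squeeze":{"type":"number"}},"required":["rows"]}

```bash
mkdir -p pics
cat > h.py <<'E'
import numpy as np, cv2
from station import manip
def snap(n,f):
    c=manip.get_calibration(n); im=manip.snapshot(n); cv2.imwrite('pics/'+f+'.png',im); return im,c
def K(c):
    f=192/np.tan(np.radians(c['fovy'])/2); return f
def ray(c,u,v):
    f=K(c); d=np.array([(u-c['cx'])/f,(v-c['cy'])/f]); s=d.copy()
    for _ in range(30): s=d/(1+c['k1']*(s@s))
    R=np.array(c['R']);t=np.array(c['t'])
    return -R.T@t, R.T@np.array([s[0],s[1],1])
def onz(c,u,v,z):
    o,d=ray(c,u,v); return o+d*(z-o[2])/d[2]
def proj(c,X):
    p=np.array(c['R'])@np.array(X)+np.array(c['t']); s=p[:2]/p[2]; s=s*(1+c['k1']*(s@s)); return s*K(c)+[c['cx'],c['cy']]
E
python3 - <<'E'
from h import *
s=manip.sense(); print(s)
for n in ['scene','top','wrist']:
    im,c=snap(n,n+'0'); np.save(n+'0.npy',c,allow_pickle=True); print(n,c)
E
```

```text
{'t': 0.0, 'q': array([ 1.12850400e+00,  5.28484751e-01,  1.43388970e+00, -3.09139632e-05,
        1.18141111e+00, -1.78481313e-01]), 'qd': array([ 4.78430953e-05,  4.70852234e-04, -5.58627495e-04, -1.19417265e-04,
        4.12874307e-05,  4.54445354e-04]), 'tau': array([ 2.21574355e-04, -4.42358279e+01, -1.78025115e+01, -2.24436262e-04,
        8.37654836e-03,  4.61645996e-06]), 'tcp_pos': array([0.16264373, 0.6027509 , 0.24132619]), 'tool_rot': array([ 1.31517425e-01,  9.91313253e-01, -1.04842402e-03, -3.21275523e-04]), 'force': array([ 0.18558207,  0.21623655, -0.07702994]), 'ft_torque': array([ 0.02508586, -0.02658154,  0.0263885 ]), 'finger_gap': 1.000701410993962}
scene {'fovy': 53.395084795856334, 'cx': 258.9832687774161, 'cy': 191.72166648237874, 'k1': -0.07555685335228833, 'R': array([[-0.29806211,  0.95452891,  0.00579208],
       [ 0.77798827,  0.24644223, -0.57792775],
       [-0.55307616, -0.16775219, -0.81606738]]), 't': array([ 0.09103365, -0.35264189,  1.65005745])}
top {'fovy': 43.711758719583514, 'cx': 252.3437947670735, 'cy': 187.64055000650646, 'k1': 0.024549996674019785, 'R': array([[ 0.02848798, -0.99959129, -0.00238559],
       [-0.99110982, -0.02793582, -0.13008043],
       [ 0.12996062,  0.00607011, -0.99150058]]), 't': array([0.06628472, 0.50964763, 1.4943649 ])}
wrist {'fovy': 66.50298575378164, 'cx': 252.96647455927982, 'cy': 189.9372142705065, 'k1': -0.07365314135753626, 'R': array([[ 0.26030317,  0.96552294, -0.0027781 ],
       [ 0.92933253, -0.24976381,  0.27195421],
       [ 0.26188416, -0.07337232, -0.96230618]]), 't': array([-0.6231242 , -0.03626846,  0.37784728])}
```

View pics/scene0.png

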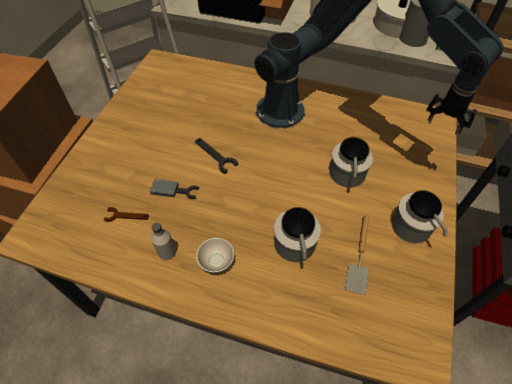

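View pics/top0.png

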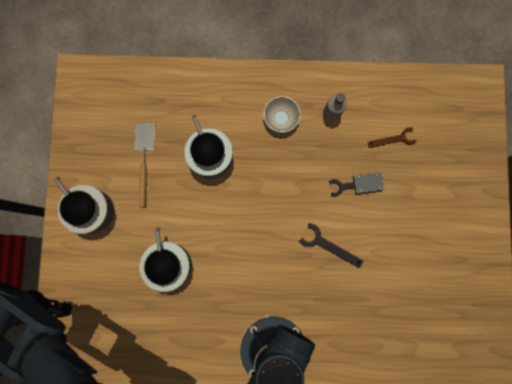

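View pics/wrist0.png

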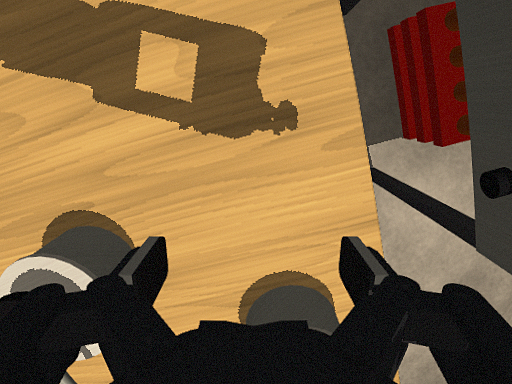

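Run:
```python
from h import *
im=cv2.imread('pics/top0.png')
a=cv2.resize(im[150:220,310:400],None,fx=8,fy=8,interpolation=cv2.INTER_CUBIC); cv2.imwrite('pics/cropA.png',a)
b=cv2.resize(im[100:190,165:250],None,fx=6,fy=6,interpolation=cv2.INTER_CUBIC); cv2.imwrite('pics/cropB.png',b)
im=cv2.imread('pics/scene0.png')
a=cv2.resize(im[170:215,140:210],None,fx=10,fy=10,interpolation=cv2.INTER_CUBIC); cv2.imwrite('pics/cropC.png',a)
b=cv2.resize(im[195:275,260:335],None,fx=7,fy=7,interpolation=cv2.INTER_CUBIC); cv2.imwrite('pics/cropD.png',b)
```

```text
(no output)
```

View pics/cropA.png

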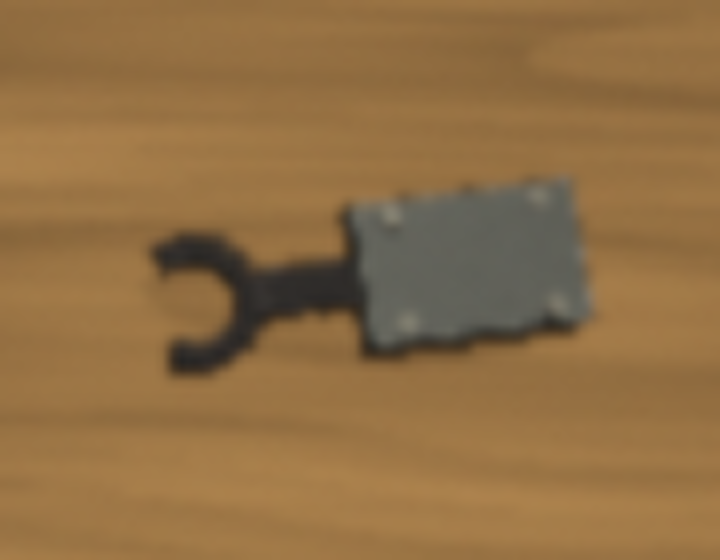

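View pics/cropB.png

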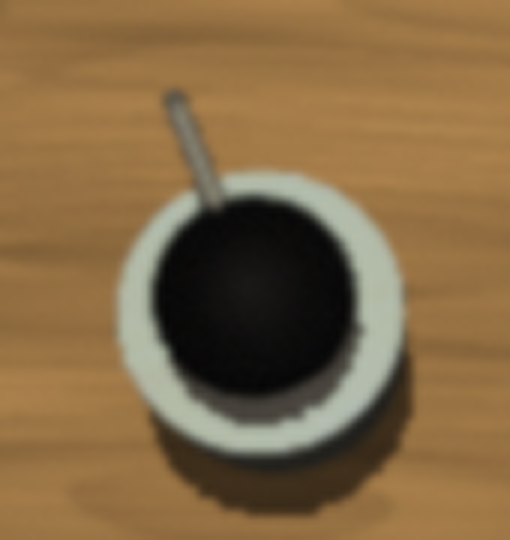

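View pics/cropD.png

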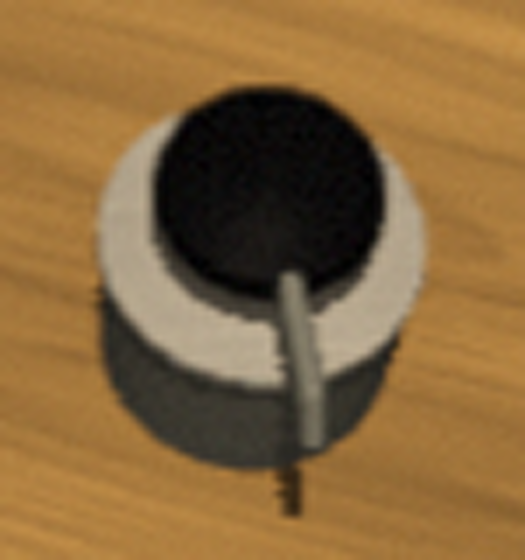

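```bash
cat > m0.py <<'E'
from h import *
T=np.load('top0.npy',allow_pickle=True).item(); S=np.load('scene0.npy',allow_pickle=True).item()
def cv(o,k,u,v): return o[0]+(u+.5)/k-.5, o[1]+(v+.5)/k-.5
A=lambda u,v,z: onz(T,*cv((310,150),8,u,v),z)
# pocket top corners z=.02
P=[A(*p,.02) for p in [(352,207),(573,180),(590,318),(370,350)]]
for p in P: print('corner',p)
print('sizes',[np.linalg.norm(P[i]-P[(i+1)%4]) for i in range(4)])
pc=np.mean(P,0); ax=(P[0]+P[3]-P[1]-P[2]); print('pocket',pc,np.degrees(np.arctan2(ax[1],ax[0])))
im=cv2.imread('pics/top0.png').astype(int)
# dark mask of gauge
m=(im.max(2)<75); m[:, :328]=0; m[:,355:]=0; m[:172]=0; m[205:]=0
v,u=np.nonzero(m); pts=np.array([onz(T,a,b,.010) for a,b in zip(u,v)])
cen=pts.mean(0)
x=ax/np.linalg.norm(ax); x[2]=0; y=np.array([-x[1],x[0],0])
l=(pts-pc)@np.c_[x,y]
print('along range',l[:,0].min(),l[:,0].max(), 'ring lateral',l[l[:,0]>.08][:,1].min(),l[l[:,0]>.08][:,1].max())
for a in np.arange(.045,.15,.006):
    k=(l[:,0]>=a)&(l[:,0]<a+.006)
    if k.any(): print(round(a,3),l[k,1].min().round(4),l[k,1].max().round(4),l[k,1].mean().round(4),k.sum())
ring=A(200,303,.01); print('ringc eye',ring,(ring-pc)@np.c_[x,y])
# lid
for c,n in ((T,'top'),(S,'scene')):
    im=cv2.imread(f'pics/{n}0.png'); hsv=cv2.cvtColor(im,cv2.COLOR_BGR2HSV)
    m=((hsv[...,1]<60)&(hsv[...,2]>130)).astype(np.uint8)
    bx=(175,245,115,190) if n=='top' else (265,330,195,275)
    z=np.zeros_like(m); z[bx[2]:bx[3],bx[0]:bx[1]]=m[bx[2]:bx[3],bx[0]:bx[1]]
    cs,_=cv2.findContours(z,cv2.RETR_EXTERNAL,cv2.CHAIN_APPROX_NONE); q=max(cs,key=cv2.contourArea)[:,0,:]
    q=np.array([onz(c,a,b,.1) for a,b in q])[:,:2]
    w=np.ones(len(q))>0
    for _ in range(8):
        M=np.c_[2*q[w],np.ones(w.sum())]; s=np.linalg.lstsq(M,(q[w]**2).sum(1),rcond=None)[0]
        r=np.sqrt(s[2]+s[:2]@s[:2]); e=np.linalg.norm(q-s[:2],axis=1)-r; w=abs(e)<max(.002,np.percentile(abs(e),70))
    print(n,'lid',s[:2],r,w.sum(),len(q))
    # head black
    m=(im.max(2)<45); z=np.zeros(m.shape,np.uint8); z[bx[2]:bx[3],bx[0]:bx[1]]=m[bx[2]:bx[3],bx[0]:bx[1]]
    cs,_=cv2.findContours(z,cv2.RETR_EXTERNAL,cv2.CHAIN_APPROX_NONE); q=max(cs,key=cv2.contourArea)[:,0,:]
    q=np.array([onz(c,a,b,.158) for a,b in q])[:,:2]
    (cc,rr)=cv2.minEnclosingCircle((q*1000).astype(np.float32)); print('head minenc',cc,rr)
B=lambda u,v,z: onz(T,*cv((165,100),6,u,v),z)
for z in (.135,.14,.145,.15):
  a=B(174,97,z); b=B(214,205,z); d=a-b; print('spout',z,a,b,np.degrees(np.arctan2(d[1],d[0])))
E
python3 m0.py
```

```text
corner [ 0.55819488 -0.24442028  0.02      ]
corner [ 0.57168561 -0.33321205  0.02      ]
corner [ 0.51575223 -0.33965261  0.02      ]
corner [ 0.5003215 -0.2516832  0.02     ]
sizes [np.float64(0.08981079161254757), np.float64(0.056302966576907), np.float64(0.08931250853628023), np.float64(0.058327336045666124)]
pocket [ 0.53648855 -0.29224204  0.02      ] 99.29233475380525
along range 0.04185789434316274 0.12320807020184615 ring lateral -0.02540594041824675 0.02557944185832804
0.045 -0.0094 0.0104 0.0011 13
0.051 -0.0075 0.0095 0.0016 11
0.057 -0.0079 0.0087 0.0011 11
0.063 -0.0088 0.0078 -0.0005 12
0.069 -0.0064 0.0069 -0.0004 9
0.075 -0.0073 0.0097 0.001 11
0.081 -0.0081 0.0117 0.0015 12
0.087 -0.0155 0.0177 0.0015 19
0.093 -0.0228 0.0204 -0.0014 19
0.099 -0.0237 0.0256 0.0004 16
0.105 -0.0245 0.0251 0.0003 12
0.111 -0.0254 0.0243 -0.0011 10
0.117 -0.0226 0.0239 0.001 8
0.123 0.0198 0.0198 0.0198 1
ringc eye [ 0.51879005 -0.18520167  0.01      ] [0.10849352 0.00018225]
top lid [0.60618931 0.21933146] 0.07020337308303842 164 234
head minenc (601.607421875, 217.07559204101562) 50.012882232666016
scene lid [0.61285113 0.21292574] 0.0629467532570503 66 95
head minenc (618.6985473632812, 218.04537963867188) 52.18794250488281
spout 0.135 [0.70921021 0.26463186 0.135     ] [0.65394227 0.24206726 0.135     ] 22.209039175194594
spout 0.14 [0.70779423 0.26394823 0.14      ] [0.65272184 0.24146347 0.14      ] 22.209039175194647
spout 0.145 [0.70637825 0.26326461 0.145     ] [0.65150141 0.24085969 0.145     ] 22.20903917519461
spout 0.15 [0.70496226 0.26258099 0.15      ] [0.65028098 0.24025591 0.15      ] 22.209039175194587
```

Run:
```python
from h import *
for n in('wrist','top','scene'):
    c=np.load(n+'0.npy',allow_pickle=True).item(); R=c['R'];print(n,-R.T@c['t'])
c=np.load('wrist0.npy',allow_pickle=True).item();tx=np.array([-.965,.261,0]);ty=np.array([.261,.965,0])
o=-c['R'].T@c['t']-manip.sense()['tcp_pos'];print('offset tool',o@tx,o@ty,o[2], 'fwd',c['R'][2]@tx,c['R'][2]@ty)
```

```text
wrist [0.09695445 0.62030569 0.37173703]
top [0.30901986 0.0714241  1.54811697]
scene [1.21409237 0.27681235 1.14222925]
offset tool 0.06797819372257723 -0.0003686270410694883 0.13017949181218336 fwd -0.27186839000783497 -0.0024525218340127404
```

Call:
arm_command(
  rows=[
    [[0,0,40],0,-1],
    [[20,-30,20],0.12,-1],
    [[42,-38,0],0.12,-1],
    [[42,-38,0],0.12,-1],
    [[42,-38,0],0.12,-1],
    [[42,-38,0],0.1,-1],
    [[42,-38,0],0.066,-1],
    [[42,-38,0],0,-1],
    [[42,-38,0],0,-1],
    [[42,-38,0],0,-1],
    [[42,-38,0],0,-1],
    [[42,-38,0],0,-1],
  ],
)

```text
t: 1.65
tcp_pos: [0.6039, 0.192, 0.302]
tool_rot: [-0.19, 0.982, 0.0, -0.0]
force: [0.4, -0.0, 0.3]
finger_gap: 1.001
```

Call:
arm_command(
  rows=[
    [[0,0,0],0,-1],
    [[0,0,0],0,-1],
  ],
)

```text
t: 1.9
tcp_pos: [0.6022, 0.1934, 0.3016]
tool_rot: [-0.19, 0.982, 0.0, -0.001]
force: [-0.4, 0.9, -0.3]
finger_gap: 1.001
```

Run:
```python
from h import *
im,c=snap('wrist','w1'); np.save('w1.npy',c,allow_pickle=True); s=manip.sense(); print(s['tcp_pos'],s['tool_rot'],s['qd'])
cv2.imwrite('pics/w1b.png',cv2.resize(im,None,fx=1.5,fy=1.5))
```

```text
[0.60174824 0.19401881 0.30187356] [-1.90257599e-01  9.81733754e-01  3.04545217e-04 -8.88474053e-04] [ 0.01670775 -0.01246133  0.00306402 -0.00320834 -0.00061578 -0.00153153]
```

View pics/w1b.png

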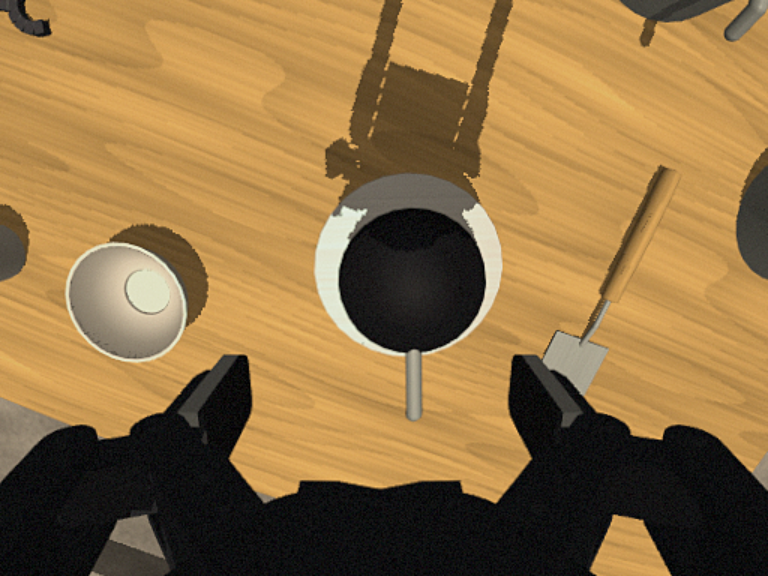

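```bash
cat > m1.py <<'E'
from h import *
from scipy.optimize import least_squares
im=cv2.imread('pics/w1.png'); c=np.load('w1.npy',allow_pickle=True).item()
cam=-c['R'].T@c['t']
m=(im.max(2)<60).astype(np.uint8); m[:, :215]=0; m[:,335:]=0; m[:130]=0; m[240:]=0
cs,_=cv2.findContours(m,cv2.RETR_EXTERNAL,cv2.CHAIN_APPROX_NONE); q=max(cs,key=cv2.contourArea)[:,0,:]
print(len(q),q.min(0),q.max(0))
def fit(pts,z,r,z2=None):
    p=np.array([onz(c,a,b,z)[:2] for a,b in pts])
    f=lambda s:np.linalg.norm(p-s[:2],axis=1)-s[2]
    a=least_squares(f,[*p.mean(0),r],loss='soft_l1',f_scale=.0015).x
    return a,np.abs(f(a)).mean()
k=q[:,1]>175
print('head top far side',fit(q[k],.158,.052))
hsv=cv2.cvtColor(im,cv2.COLOR_BGR2HSV)
w=((hsv[...,1]<70)&(hsv[...,2]>95)).astype(np.uint8); w[:, :205]=0; w[:,340:]=0; w[:110]=0; w[237:]=0
cs,_=cv2.findContours(w,cv2.RETR_EXTERNAL,cv2.CHAIN_APPROX_NONE)
q=np.concatenate([x[:,0,:] for x in cs if len(x)>15])
h=cv2.convexHull(q.astype(np.int32))[:,0,:]
# keep side arcs
k=(h[:,1]>138)&(h[:,1]<232)
print(h[k].tolist()); print('lid',fit(h[k],.1,.074))
# spout
sp=[(413,352),(414,415)]
for z in (.138,.144,.15):
    a,b=[onz(c,(u+.5)/1.5-.5,(v+.5)/1.5-.5,z) for u,v in sp]; d=b-a; print(z,a,b,np.degrees(np.arctan2(d[1],d[0])))
E
python3 m1.py
```

```text
275 [226 139] [323 234]
head top far side (array([0.60192809, 0.21498603, 0.04701123]), np.float64(0.0004051213269150613))
[[322, 139], [329, 150], [333, 163], [334, 172], [334, 180], [333, 186], [332, 191], [331, 194], [329, 199], [326, 205], [320, 214], [311, 223], [305, 227], [300, 230], [298, 231], [235, 226], [228, 220], [224, 216], [218, 208], [214, 200], [212, 195], [211, 191], [210, 186], [210, 167], [211, 163], [213, 156], [217, 148], [220, 143]]
lid (array([0.6055274 , 0.21749584, 0.07301173]), np.float64(0.00012487119615115693))
0.138 [0.6535011  0.23910283 0.138     ] [0.7014662  0.26049167 0.138     ] 24.033294357103934
0.144 [0.65116872 0.23763037 0.144     ] [0.69815506 0.25858276 0.144     ] 24.033294357103998
0.15 [0.64883635 0.23615791 0.15      ] [0.69484393 0.25667385 0.15      ] 24.033294357103895
```

Call:
arm_command(
  rows=[
    [[-6,-35,0],-0.149,-1],
    [[-6,-35,0],-0.149,-1],
    [[-6,-35,0],-0.149,-1],
    [[-6,-35,0],-0.149,-1],
    [[-6,-35,0],-0.149,-1],
    [[-6,-35,0],-0.149,-1],
    [[-6,-35,-22],-0.149,-1],
    [[-6,-35,-22],-0.149,-1],
    [[-7,-35,-22],-0.149,-1],
    [[-7,-35,-22],-0.149,-1],
    [[-7,-36,-22],-0.149,-1],
    [[-7,-36,-22],-0.149,-1],
  ],
)

```text
t: 3.45
tcp_pos: [0.5268, -0.2277, 0.1701]
tool_rot: [0.647, 0.762, 0.0, 0.0]
force: [0.4, 0.4, 0.5]
finger_gap: 1.001
```

Call:
arm_command(
  rows=[
    [[0,0,0],0,-1],
    [[0,0,0],0,-1],
    [[0,0,0],0,-1],
  ],
)

```text
t: 3.82
tcp_pos: [0.5275, -0.2271, 0.1713]
tool_rot: [0.645, 0.764, 0.0, 0.001]
force: [-0.1, 0.5, 0.4]
finger_gap: 1.001
```

Run:
```python
from h import *
im,c=snap('wrist','w2'); np.save('w2.npy',c,allow_pickle=True); s=manip.sense(); print(s['tcp_pos'],s['tool_rot'],s['qd'])
cv2.imwrite('pics/w2b.png',cv2.resize(im,None,fx=1.5,fy=1.5))
```

```text
[ 0.52753111 -0.22727995  0.17123737] [6.45456470e-01 7.63796774e-01 1.66073695e-04 6.36635345e-04] [-0.00466785  0.00308001 -0.00307374 -0.00144349 -0.00285556 -0.00018032]
```

View pics/w2b.png

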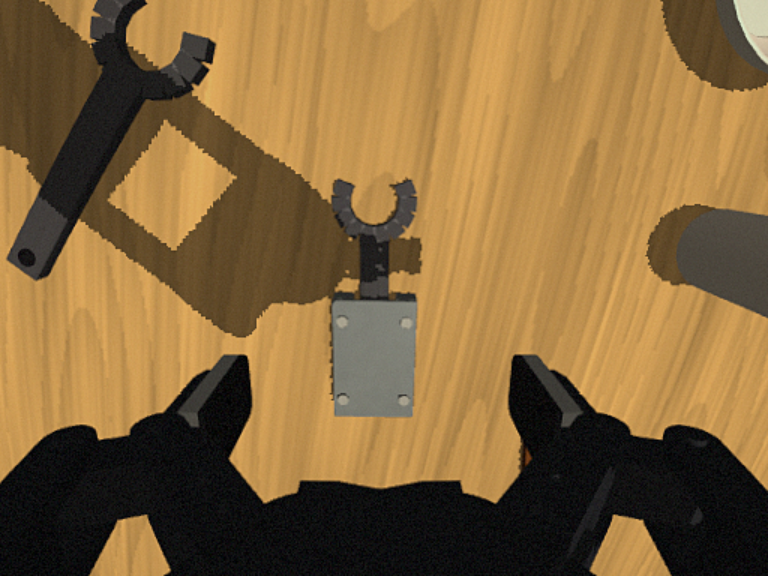

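Run:
```python
from h import *
c=np.load('w2.npy',allow_pickle=True).item()
P=lambda u,v,z: onz(c,(u+.5)/1.5-.5,(v+.5)/1.5-.5,z)
print('bar edges z.01',P(361,260,.01),P(389,260,.01), np.linalg.norm(P(361,260,.01)-P(389,260,.01)))
print('mouth of pocket top',P(332,300,.02),P(416,300,.02)); print('back',P(334,415,.02),P(412,415,.02))
a=P(374,297,.02);b=P(373,415,.02);d=a-b;print(np.linalg.norm(d),np.degrees(np.arctan2(d[1],d[0])))
print('ring outer L,R',P(332,200,.01),P(417,200,.01),'ringmean',(P(332,200,.01)+P(417,200,.01))/2,'ring back',P(374,238,.01), 'tips', P(343,180,.01),P(405,180,.01))
```

```text
bar edges z.01 [ 0.51523585 -0.22605312  0.01      ] [ 0.53398243 -0.22287469  0.01      ] 0.019014121014393433
mouth of pocket top [ 0.50032108 -0.25425126  0.02      ] [ 0.55607646 -0.24479352  0.02      ]
back [ 0.51378208 -0.34181694  0.02      ] [ 0.57015456 -0.33222822  0.02      ]
0.09063381430281293 98.9551555454989
ring outer L,R [ 0.49014935 -0.18940736  0.01      ] [ 0.54512948 -0.1800931   0.01      ] ringmean [ 0.51763941 -0.18475023  0.01      ] ring back [ 0.52146427 -0.20969318  0.01      ] tips [ 0.49537757 -0.17549183  0.01      ] [ 0.53503651 -0.16877643  0.01      ]
```

Call:
arm_command(
  rows=[
    [[-2,-2,-50],0,-0.2],
    [[0,0,-50],0,-0.2],
    [[0,0,-30],0,-0.2],
    [[0,0,-15],0,-0.2],
    [[0,0,-8],0,-0.2],
    [[0,0,-3],0,-0.2],
    [[0,0,0],0,-0.2],
    [[0,0,0],0,-0.2],
  ],
  squeeze=40,
)

```text
t: 4.88
tcp_pos: [0.5254, -0.231, 0.0152]
tool_rot: [0.646, 0.763, 0.0, 0.001]
force: [-1.1, -0.6, 1.0]
finger_gap: 0.597
```

Run:
```python
from h import *
im,c=snap('wrist','w3'); s=manip.sense(); print(s['tcp_pos'],s['force'],s['finger_gap'])
cv2.imwrite('pics/w3b.png',cv2.resize(im,None,fx=1.5,fy=1.5))
```

```text
[ 0.52536901 -0.2309604   0.01510618] [ 0.2063792   0.37460614 -0.14788035] 0.6003399622069039
```

View pics/w3b.png

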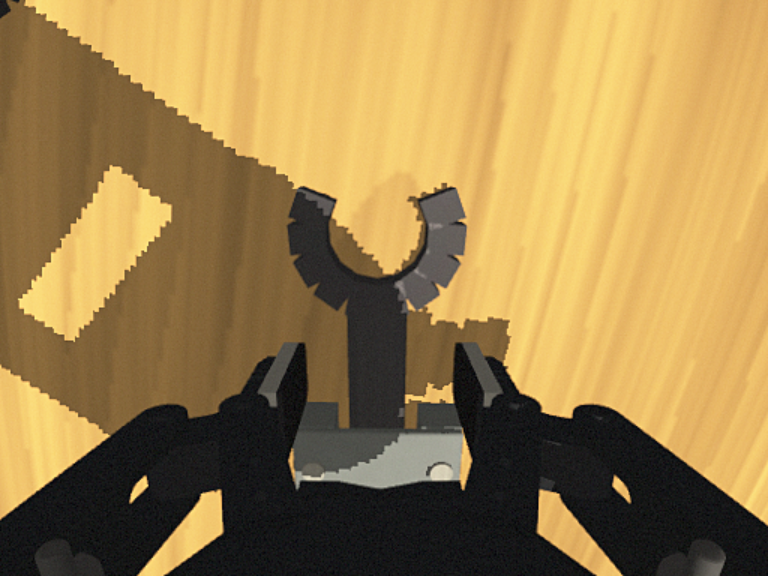

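Call:
arm_command(
  rows=[
    [[0,2,0],0,0.2],
    [[0,0,0],0,1],
    [[0,0,0],0,1],
    [[0,0,0],0,1],
    [[0,0,0],0,1],
    [[0,0,0],0,1],
  ],
  squeeze=50,
)

```text
t: 5.68
tcp_pos: [0.5249, -0.2285, 0.0148]
tool_rot: [0.646, 0.763, 0.0, -0.0]
force: [-1.2, -0.1, 5.4]
finger_gap: 0.214
```

Call:
arm_command(
  rows=[
    [[0,0,2],0,1],
    [[-2,10,0],0,1],
    [[-3,20,0],0,1],
    [[-3,20,0],0,1],
    [[-3,20,0],0,1],
    [[-3,20,0],0,1],
    [[-3,20,0],0,1],
    [[0,0,0],0,1],
  ],
)

```text
t: 6.68
tcp_pos: [0.507, -0.1166, 0.0163]
tool_rot: [0.645, 0.764, -0.0, -0.001]
force: [0.8, 0.7, -1.7]
finger_gap: 0.212
```

Run:
```python
from h import *
im,c=snap('wrist','w4'); s=manip.sense(); print(s['tcp_pos'],s['force'],s['finger_gap'])
cv2.imwrite('pics/w4b.png',cv2.resize(im,None,fx=1.5,fy=1.5))
```

```text
[ 0.50795999 -0.11781485  0.01637777] [-0.31678814  0.3994162  -2.52856217] 0.2118641875987764
```

View pics/w4b.png

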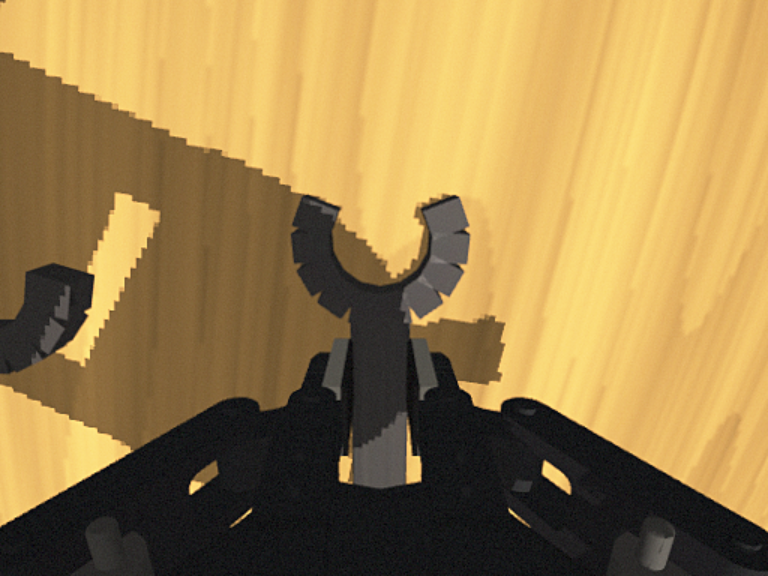

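Call:
arm_command(
  rows=[
    [[0,10,40],0,1],
    [[1,18,30],-0.1,1],
    [[2,20,0],-0.16,1],
    [[2,22,0],-0.16,1],
    [[2,22,0],-0.16,1],
    [[2,22,0],-0.16,1],
    [[2,22,0],-0.16,1],
    [[1,22,0],-0.16,1],
    [[0,0,0],-0.16,1],
    [[0,0,-30],-0.1,1],
    [[0,0,-30],0,1],
    [[0,0,-6],0,1],
  ],
)

```text
t: 8.22
tcp_pos: [0.5195, 0.0388, 0.0189]
tool_rot: [0.979, 0.206, -0.001, -0.0]
force: [-0.1, -0.3, -2.2]
finger_gap: 0.213
```

Call:
arm_command(
  rows=[
    [[0,0,-2],0,1],
    [[0,0,-1],0,1],
    [[0,0,0],0,1],
  ],
)

```text
t: 8.6
tcp_pos: [0.5206, 0.0392, 0.0181]
tool_rot: [0.978, 0.206, 0.001, 0.0]
force: [0.4, 0.1, -1.7]
finger_gap: 0.211
```

Call:
arm_command(
  rows=[
    [[0,0,-2],0,1],
    [[0,0,-1],0,1],
    [[0,0,0],0,1],
  ],
)

```text
t: 8.98
tcp_pos: [0.5201, 0.0394, 0.0148]
tool_rot: [0.978, 0.206, 0.0, 0.0]
force: [-0.5, 0.8, 2.7]
finger_gap: 0.214
```

Call:
arm_command(
  rows=[
    [[0,0,0],0,0.2],
    [[0,0,0],0,-0.2],
    [[0,0,0],0,-0.2],
    [[0,0,30],0,-0.4],
    [[0,0,45],0,-1],
    [[0,0,45],0,-1],
    [[0,0,20],0.16,-1],
    [[0,0,0],0.18,-1],
    [[0,0,0],0.18,-1],
    [[0,0,0],0.18,-1],
    [[0,0,0],0.18,-1],
    [[0,0,0],0.18,-1],
  ],
)

```text
t: 10.48
tcp_pos: [0.5197, 0.0394, 0.1542]
tool_rot: [0.738, 0.675, -0.0, -0.0]
force: [0.4, -0.0, -0.0]
finger_gap: 0.999
```

Call:
arm_command(
  rows=[
    [[-10,-5,0],0.18,-1],
    [[-10,-5,0],0.18,-1],
    [[-10,-5,0],0.18,-1],
    [[-10,-5,0],0.18,-1],
    [[-10,-5,0],0.18,-1],
    [[-10,-5,0],0.18,-1],
    [[-5,0,0],0.18,-1],
    [[0,0,0],0.18,-1],
    [[0,0,0],0.18,-1],
    [[0,0,0],0.18,-1],
    [[0,0,0],0.18,-1],
    [[0,0,0],0.1,-1],
  ],
)

```text
t: 11.98
tcp_pos: [0.4547, 0.0094, 0.1543]
tool_rot: [-0.207, 0.978, 0.0, -0.0]
force: [-0.2, 0.3, -0.2]
finger_gap: 1.002
```

Call:
arm_command(
  rows=[
    [[0,0,0],0,-1],
    [[0,0,0],0,-1],
  ],
)

```text
t: 12.22
tcp_pos: [0.4548, 0.0094, 0.1543]
tool_rot: [-0.205, 0.979, 0.0, -0.0]
force: [0.3, -0.4, 0.7]
finger_gap: 0.999
```

Run:
```python
from h import *
im,c=snap('wrist','w5'); np.save('w5.npy',c,allow_pickle=True);s=manip.sense(); print(s['tcp_pos'],s['tool_rot'],s['q'],s['force'],s['finger_gap'])
cv2.imwrite('pics/w5b.png',cv2.resize(im,None,fx=1.5,fy=1.5))
```

```text
[0.45488179 0.00937553 0.15429016] [-2.05054110e-01  9.78750638e-01  1.44224571e-05 -2.75362644e-05] [-2.25849026e-01  4.50565098e-01  1.93642008e+00  4.54550009e-06
  7.54669571e-01 -2.20968665e+00] [-0.68560474 -0.61283717  0.19631223] 0.9984524046800058
```

View pics/w5b.png

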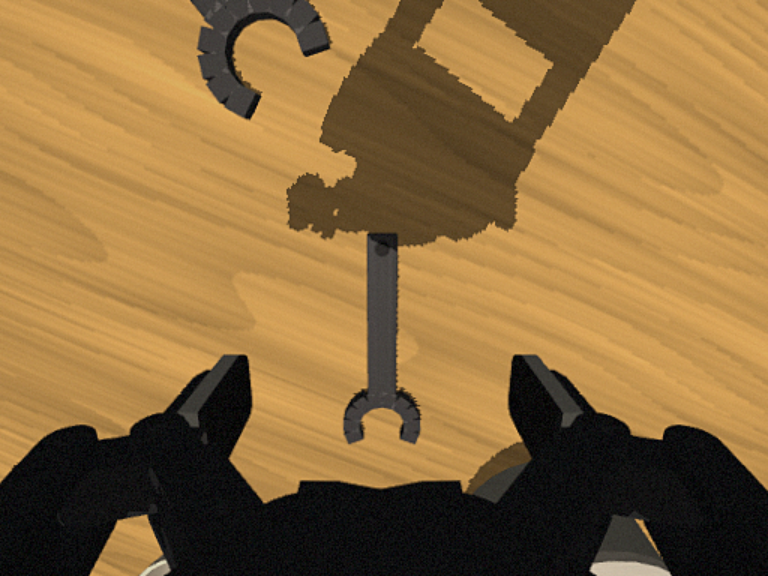

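Run:
```python
from h import *
c=np.load('w5.npy',allow_pickle=True).item()
P=lambda u,v,z: onz(c,(u+.5)/1.5-.5,(v+.5)/1.5-.5,z)
e=P(382,234,.01); 
print('end',e, 'bar w',np.linalg.norm(P(367,300,.01)-P(398,300,.01)))
m1=(P(367,265,.01)+P(398,265,.01))/2;m2=(P(368,375,.01)+P(399,375,.01))/2;d=m2-m1
print(np.degrees(np.arctan2(d[1],d[0])));d/=np.linalg.norm(d)
r=(P(344,418,.01)+P(420,418,.01))/2; print('ring c',r, np.linalg.norm(P(344,418,.01)-P(420,418,.01)))
print('len end->ring',np.linalg.norm(r-e),'tail from end',e+d*.025,'from ring',r-d*.115)
```

```text
end [ 4.32283213e-01 -1.73963730e-04  1.00000000e-02] bar w 0.02033356839028924
24.287289508282182
ring c [0.55335805 0.05313034 0.01      ] 0.05441361319368715
len end->ring 0.13228932490667816 tail from end [0.45507058 0.01010884 0.01      ] from ring [0.44853618 0.00582944 0.01      ]
```

Call:
arm_command(
  rows=[
    [[0,0,-50],0,-0.2],
    [[0,0,-45],0,-0.2],
    [[0,0,-25],0,-0.2],
    [[0,0,-15],0,-0.2],
    [[0,0,-5],0,-0.2],
    [[0,0,0],0,0.2],
    [[0,0,0],0,1],
    [[0,0,0],0,1],
    [[0,0,0],0,1],
    [[0,0,0],0,1],
    [[0,0,0],0,1],
  ],
  squeeze=60,
)

```text
t: 13.65
tcp_pos: [0.4554, 0.0093, 0.0154]
tool_rot: [-0.206, 0.979, -0.0, 0.001]
force: [-1.0, 1.4, 6.6]
finger_gap: 0.206
```

Run:
```python
from h import *
im,c=snap('wrist','w6'); np.save('w6.npy',c,allow_pickle=True);s=manip.sense(); print(s['tcp_pos'],s['tool_rot'],s['force'],s['ft_torque'],s['finger_gap'])
cv2.imwrite('pics/w6b.png',cv2.resize(im,None,fx=1.5,fy=1.5))
```

```text
[0.45539673 0.00933516 0.01539138] [-2.05833634e-01  9.78586535e-01 -4.16935676e-04  8.56699417e-04] [-0.04601864  0.02757432  6.33935188] [0.14437769 0.08808107 0.08710144] 0.20522510481027087
```

View pics/w6b.png

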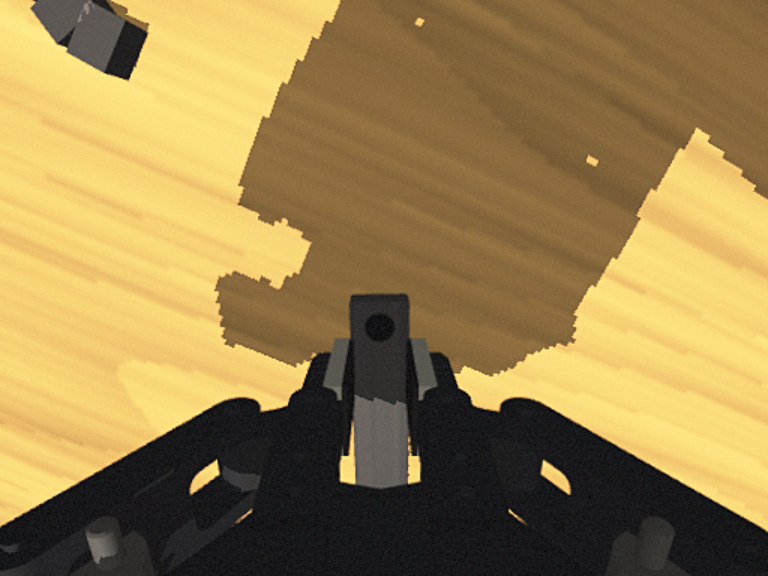

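Run:
```python
from h import *
c=np.load('w6.npy',allow_pickle=True).item()
P=lambda u,v,z: onz(c,(u+.5)/1.5-.5,(v+.5)/1.5-.5,z)
e=P(380,296,.01);tcp=np.array([.4554,.0093]);print(e,np.linalg.norm(e[:2]-tcp))
a=(P(350,310,.01)+P(409,310,.01))/2;b=(P(355,400,.01)+P(409,400,.01))/2;d=b-a;print(a,b,np.degrees(np.arctan2(d[1],d[0])),np.linalg.norm(P(350,310,.01)-P(409,310,.01)))
```

```text
[ 0.43141803 -0.00227415  0.01      ] 0.026628850330489943
[ 0.4358619  -0.00049451  0.01      ] [0.46588533 0.01368465 0.01      ] 25.279961584637437 0.01925079997250418
```

Call:
arm_command(
  rows=[
    [[0,0,40],0,1],
    [[0,0,45],0,1],
    [[-8,22,28],0,1],
    [[-9,25,0],0,1],
    [[-9,25,0],0,1],
    [[-9,25,0],0,1],
    [[-10,25,0],0,1],
    [[0,0,0],0,1],
    [[0,0,0],0,1],
  ],
  squeeze=90,
)

```text
t: 14.82
tcp_pos: [0.4102, 0.1311, 0.1275]
tool_rot: [-0.206, 0.979, -0.0, 0.0]
force: [0.2, -1.5, -1.9]
finger_gap: 0.194
```

Run:
```python
from h import *
s=manip.sense(); print(s['tcp_pos'],s['tool_rot'],s['force'],s['ft_torque'],s['finger_gap'],s['q'])
for n,b in (('top',(160,115,290,235)),('scene',(230,130,340,270)),('wrist',(0,0,512,384))):
    im,c=snap(n,n+'7'); np.save(n+'7.npy',c,allow_pickle=True)
    k=5 if n!='wrist' else 1.5
    cv2.imwrite('pics/'+n+'7b.png',cv2.resize(im[b[1]:b[3],b[0]:b[2]],None,fx=k,fy=k,interpolation=cv2.INTER_CUBIC))
```

```text
[0.41022803 0.13112001 0.1274551 ] [-2.05812680e-01  9.78591336e-01 -1.88353705e-04  3.20582101e-04] [ 0.15339242 -1.49775262 -1.93615198] [-0.05956938  0.10146546  0.00251652] 0.19447556949014916 [ 4.88723590e-02  4.82208339e-01  2.01711732e+00 -4.52563523e-04
  6.41574476e-01 -1.93614970e+00]
```

View pics/top7b.png

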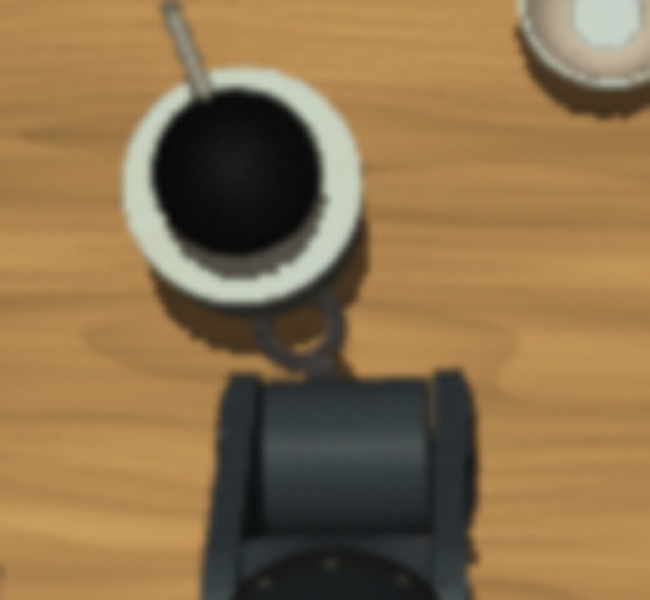

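View pics/scene7b.png

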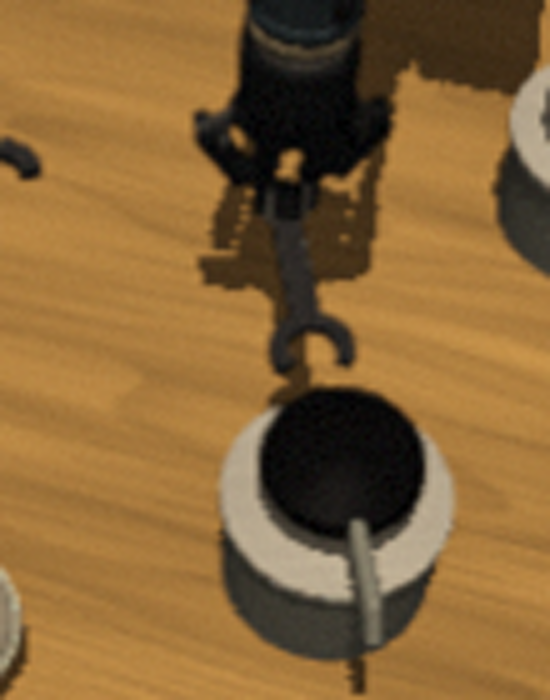

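View pics/wrist7b.png

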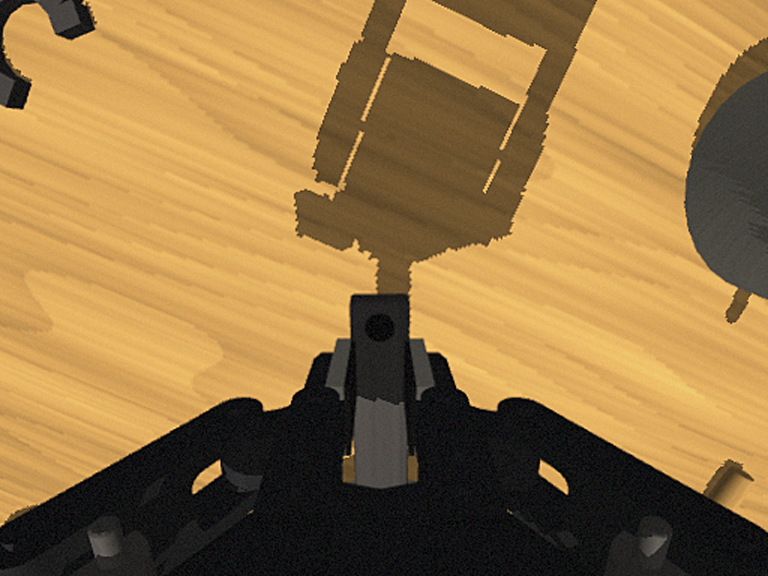

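Run:
```python
from h import *
T=np.load('top7.npy',allow_pickle=True).item(); S=np.load('scene7.npy',allow_pickle=True).item()
cv=lambda o,k,u,v:(o[0]+(u+.5)/k-.5, o[1]+(v+.5)/k-.5)
A=lambda u,v,z: onz(T,*cv((160,115),5,u,v),z)
B=lambda u,v,z: onz(S,*cv((230,130),5,u,v),z)
rt=A(300,326,.1175+.005); print('top ring',rt)
rs=B(314,346,.1175+.005); print('scene ring',rs)
# expected projections
exp=np.array([.4102+.1145*.9135,.1311+.1145*.4067,.122])
for c,o in ((T,(160,115)),(S,(230,130))):
    p=proj(c,exp); print('expected ring px crop',(p-o+.5)*5-.5)
    # circle outline
    th=np.radians(np.arange(0,360,45)+24); 
    print([((proj(c,exp+[.028*np.cos(t),.028*np.sin(t),0.005])-o+.5)*5-.5).round().astype(int).tolist() for t in th])
# head fits at z=.13
for c,n,bx in ((T,'top',(180,230,125,175)),(S,'scene',(275,325,200,245))):
    im=cv2.imread(f'pics/{n}7.png'); m=(im.max(2)<45); z=np.zeros(m.shape,np.uint8); z[bx[2]:bx[3],bx[0]:bx[1]]=m[bx[2]:bx[3],bx[0]:bx[1]]
    cs,_=cv2.findContours(z,cv2.RETR_EXTERNAL,cv2.CHAIN_APPROX_NONE); q=max(cs,key=cv2.contourArea)[:,0,:]
    (uc,vc),ax,an=cv2.fitEllipse(q); print(n,'head ell',uc,vc,ax,an,(np.array([uc,vc])))
    for z in (.13,.144,.158): print(z,onz(c,uc,vc,z))
    for z in(.13,.158): print('proj seat',proj(c,[.6062,.2183,z]))
im=cv2.imread('pics/top7.png'); c=T
ov=cv2.resize(im[115:235,160:290],None,fx=5,fy=5,interpolation=cv2.INTER_CUBIC)
def circ(ov,c,o,ctr,r,col):
    pts=np.array([(proj(c,np.array(ctr)+[r*np.cos(t),r*np.sin(t),0])-o+.5)*5-.5 for t in np.linspace(0,6.28,60)]); cv2.polylines(ov,[pts.round().astype(np.int32)],True,col,1)
for c,n,b in ((T,'top',(160,115,290,235)),(S,'scene',(230,130,340,270))):
    im=cv2.imread(f'pics/{n}7.png'); ov=cv2.resize(im[b[1]:b[3],b[0]:b[2]],None,fx=5,fy=5,interpolation=cv2.INTER_CUBIC); o=np.array(b[:2])
    circ(ov,c,o,[*exp[:2],.1225],.028,(0,0,255)); circ(ov,c,o,[*exp[:2],.1225],.016,(0,0,255))
    circ(ov,c,o,[.6062,.2183,.1],.074,(0,255,0)); circ(ov,c,o,[.6062,.2183,.13],.052,(255,0,0)); circ(ov,c,o,[.6062,.2183,.158],.052,(255,255,0))
    a=np.array([.6062,.2183,.144]);d=np.array([np.cos(np.radians(24)),np.sin(np.radians(24)),0])
    p=[tuple(((proj(c,a+d*k)-o+.5)*5-.5).round().astype(int).tolist()) for k in(.052,.112)]; cv2.line(ov,p[0],p[1],(255,0,255),1)
    cv2.imwrite(f'pics/{n}7o.png',ov)
```

```text
top ring [0.51690034 0.17936172 0.1225    ]
scene ring [0.51712658 0.17859708 0.1225    ]
expected ring px crop [302.74028654 329.65657057]
[[285, 286], [259, 311], [259, 346], [284, 371], [320, 371], [345, 346], [345, 311], [320, 286]]
expected ring px crop [313.44852113 343.24044651]
[[321, 375], [350, 361], [357, 335], [339, 311], [307, 304], [279, 317], [271, 343], [289, 367]]
top head ell 206.87721252441406 149.4731903076172 (31.643144607543945, 31.75466537475586) 120.81439208984375 [206.87721252 149.47319031]
0.13 [0.60720243 0.22063034 0.13      ]
0.144 [0.60425869 0.21915734 0.144     ]
0.158 [0.60131496 0.21768433 0.158     ]
proj seat [207.63529267 149.82043595]
proj seat [206.73616008 147.84874835]
scene head ell 297.7450256347656 222.11688232421875 (28.747325897216797, 32.012840270996094) 99.42225646972656 [297.74502563 222.11688232]
0.13 [0.60154798 0.21680394 0.13      ]
0.144 [0.61001999 0.2176339  0.144     ]
0.158 [0.61849201 0.21846387 0.158     ]
proj seat [297.85000699 223.48594927]
proj seat [298.68100929 218.75164963]
```

View pics/top7o.png

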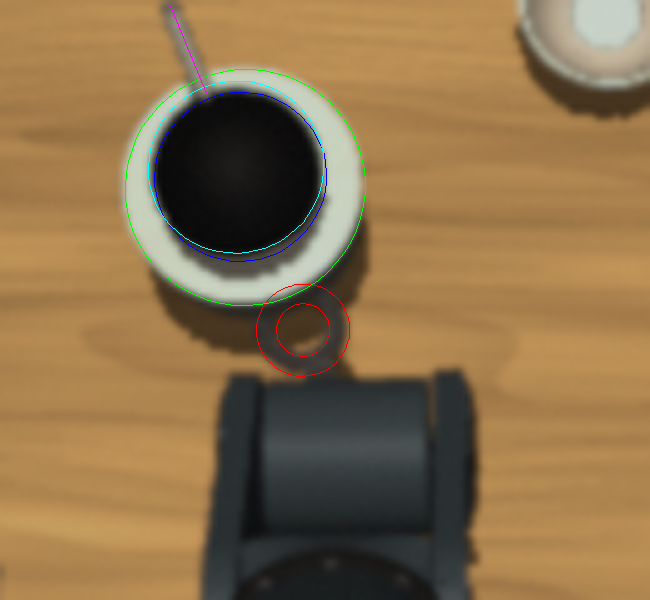

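View pics/scene7o.png

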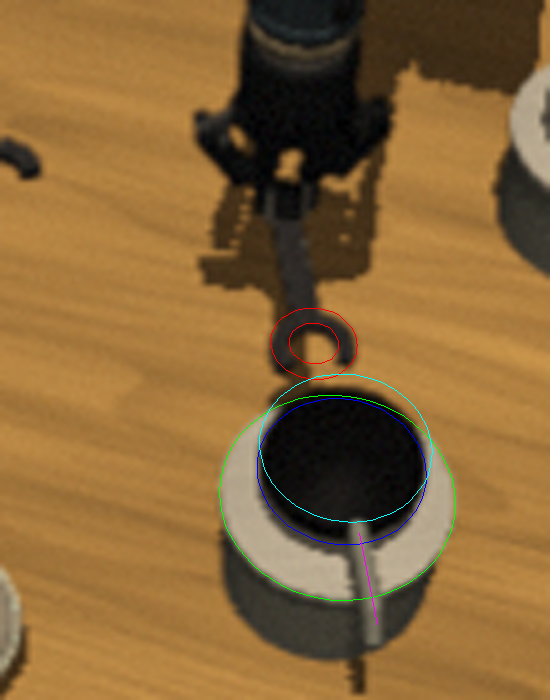

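Call:
arm_command(
  rows=[
    [[9.1,4.1,0],0,1],
    [[13.7,6.1,0],0,1],
    [[13.7,6.1,0],0,1],
    [[9.1,4.1,0],0,1],
    [[0,0,0],0,1],
  ],
)

```text
t: 15.6
tcp_pos: [0.4566, 0.1522, 0.1272]
tool_rot: [-0.206, 0.979, -0.0, 0.0]
force: [-0.6, 0.1, -1.7]
finger_gap: 0.185
```

Call:
arm_command(
  rows=[
    [[9.1,4.1,0],0,1],
    [[9.1,4.1,0],0,1],
    [[0,0,0],0,1],
  ],
)

```text
t: 15.98
tcp_pos: [0.475, 0.1603, 0.1274]
tool_rot: [-0.206, 0.979, -0.0, 0.001]
force: [1.1, -0.1, -2.2]
finger_gap: 0.189
```

Call:
arm_command(
  rows=[
    [[9.1,4.1,0],0,1],
    [[9.1,4.1,0],0,1],
    [[0,0,0],0,1],
  ],
)

```text
t: 16.35
tcp_pos: [0.4933, 0.1685, 0.1274]
tool_rot: [-0.206, 0.979, -0.0, 0.001]
force: [0.1, 0.4, -0.9]
finger_gap: 0.19
```

Run:
```python
from h import *
s=manip.sense(); print(s['tcp_pos'],s['force'],s['ft_torque'])
im,c=snap('wrist','w8')
cv2.imwrite('pics/w8b.png',cv2.resize(im,None,fx=1.5,fy=1.5))
im,c=snap('scene','s8')
cv2.imwrite('pics/s8b.png',cv2.resize(im[130:270,230:340],None,fx=4,fy=4,interpolation=cv2.INTER_CUBIC))
```

```text
[0.49326067 0.16848224 0.12741792] [ 0.13105095  0.35499653 -0.89490893] [-0.0083809   0.09567617 -0.02982705]
```

View pics/w8b.png

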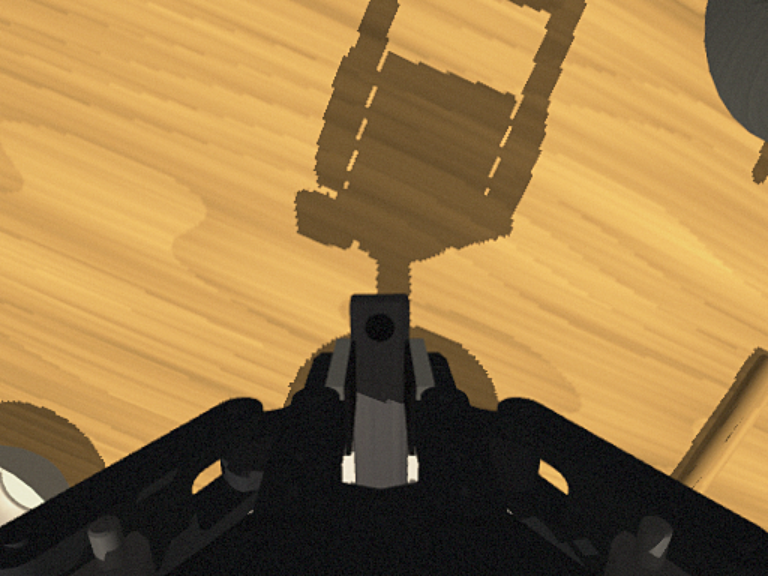

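View pics/s8b.png

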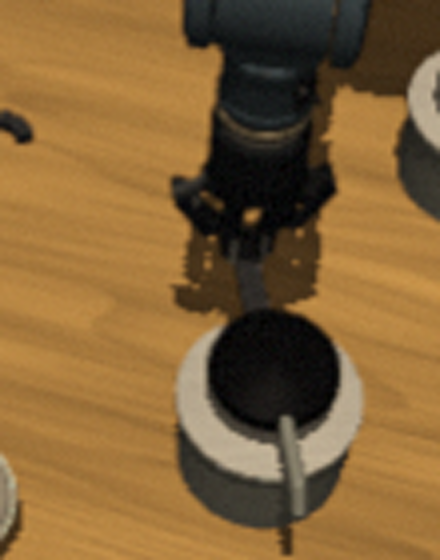

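Call:
arm_command(
  rows=[
    [[4.5,2,0],0,1],
    [[3.7,1.4,0],0,1],
    [[0,0,0],0,1],
  ],
)

```text
t: 16.82
tcp_pos: [0.5007, 0.1716, 0.1274]
tool_rot: [-0.206, 0.979, -0.0, 0.0]
force: [0.2, -0.2, -1.5]
finger_gap: 0.191
```

Call:
arm_command(
  rows=[
    [[0,0,-3],0,1],
    [[0,0,-2],0,1],
    [[0,0,0],0,1],
  ],
)

```text
t: 17.2
tcp_pos: [0.4998, 0.1715, 0.122]
tool_rot: [-0.206, 0.979, 0.0, -0.0]
force: [-0.8, -0.4, -1.0]
finger_gap: 0.194
```

Call:
arm_command(
  rows=[
    [[0.5,0,-2],0,1],
    [[0,0,0],0,1],
  ],
)

```text
t: 17.45
tcp_pos: [0.5006, 0.1715, 0.1202]
tool_rot: [-0.206, 0.979, 0.0, -0.0]
force: [0.8, 0.5, -2.3]
finger_gap: 0.192
```

Call:
arm_command(
  rows=[
    [[0.5,0,-2],0,1],
    [[0,0,0],0,1],
  ],
)

```text
t: 17.7
tcp_pos: [0.5011, 0.1715, 0.1182]
tool_rot: [-0.206, 0.979, 0.0, -0.0]
force: [0.5, 0.0, -2.7]
finger_gap: 0.193
```

Call:
arm_command(
  rows=[
    [[0,0,-1.5],0,1],
    [[0,0,0],0,1],
  ],
)

```text
t: 17.95
tcp_pos: [0.5012, 0.1716, 0.1168]
tool_rot: [-0.206, 0.979, -0.0, 0.0]
force: [0.5, -0.9, -1.1]
finger_gap: 0.193
```

Call:
arm_command(
  rows=[
    [[0,0,-1],0,1],
    [[0,0,0],0,1],
  ],
)

```text
t: 18.2
tcp_pos: [0.5011, 0.1716, 0.1158]
tool_rot: [-0.206, 0.979, -0.0, 0.0]
force: [0.1, -0.5, -1.0]
finger_gap: 0.188
```

Call:
arm_command(
  rows=[
    [[0,0,-1],0,1],
    [[0,0,0],0,1],
  ],
)

```text
t: 18.45
tcp_pos: [0.5011, 0.1716, 0.1151]
tool_rot: [-0.206, 0.979, -0.0, 0.0]
force: [-1.4, -0.5, 2.6]
finger_gap: 0.189
```

Call:
arm_command(
  rows=[
    [[-0.9,-0.4,-0.5],0,1],
    [[-0.9,-0.4,0],0,1],
    [[0,0,0],0,1],
  ],
)

```text
t: 18.82
tcp_pos: [0.5008, 0.1712, 0.1148]
tool_rot: [-0.206, 0.979, 0.0, 0.002]
force: [2.6, 1.8, 2.8]
finger_gap: 0.191
```

Call:
arm_command(
  rows=[
    [[-0.9,-0.4,0],0,1],
    [[0,0,0],0,1],
  ],
)

```text
t: 19.08
tcp_pos: [0.4995, 0.1704, 0.1146]
tool_rot: [-0.206, 0.979, -0.0, 0.001]
force: [2.7, 0.9, 3.7]
finger_gap: 0.191
```

Call:
arm_command(
  rows=[
    [[-0.9,-0.4,0],0,1],
    [[0,0,0],0,1],
  ],
)

```text
t: 19.32
tcp_pos: [0.4981, 0.1699, 0.1145]
tool_rot: [-0.206, 0.979, -0.0, 0.001]
force: [2.8, 1.1, 3.9]
finger_gap: 0.194
```

Call:
arm_command(
  rows=[
    [[-0.9,-0.4,0],0,1],
    [[0,0,0],0,1],
  ],
)

```text
t: 19.58
tcp_pos: [0.4972, 0.1695, 0.1145]
tool_rot: [-0.206, 0.979, -0.0, 0.001]
force: [4.6, 1.5, 4.5]
finger_gap: 0.195
```

Call:
arm_command(
  rows=[
    [[-0.5,-0.2,0],0,1],
    [[0,0,0],0,1],
  ],
)

```text
t: 19.82
tcp_pos: [0.497, 0.1695, 0.1145]
tool_rot: [-0.206, 0.979, -0.0, 0.001]
force: [5.6, 1.6, 3.5]
finger_gap: 0.193
```

Call:
arm_command(
  rows=[
    [[-0.9,-0.4,0],0,1],
    [[0,0,0],0,1],
  ],
)

```text
t: 20.08
tcp_pos: [0.4967, 0.1693, 0.1146]
tool_rot: [-0.206, 0.979, -0.0, 0.002]
force: [5.3, 2.9, 3.2]
finger_gap: 0.189
```

Call:
arm_command(
  rows=[
    [[-1.3,-0.6,0],0,1],
    [[0,0,0],0,1],
  ],
)

```text
t: 20.32
tcp_pos: [0.4966, 0.1691, 0.1147]
tool_rot: [-0.206, 0.979, 0.0, 0.003]
force: [7.4, 4.3, 1.2]
finger_gap: 0.193
```

Call:
arm_command(
  rows=[
    [[-1,-0.45,0],0,1],
    [[0,0,0],0,1],
  ],
)

```text
t: 20.58
tcp_pos: [0.4965, 0.169, 0.1147]
tool_rot: [-0.206, 0.979, 0.0, 0.004]
force: [9.3, 5.0, -0.3]
finger_gap: 0.192
```

Run:
```python
from h import *
s=manip.sense(); print(s['t'],s['tcp_pos'],s['force'])
```

```text
20.575 [0.49653209 0.1689657  0.11474852] [ 9.29742438  5.00377264 -0.32583419]
```

Tug is about 10.5 N; hold it for over half a second.

Call:
arm_command(
  rows=[
    [[0,0,0],0,1],
    [[0,0,0],0,1],
    [[0,0,0],0,1],
  ],
)

```text
t: 20.95
tcp_pos: [0.4966, 0.1689, 0.1147]
tool_rot: [-0.206, 0.979, 0.0, 0.004]
force: [7.7, 5.0, 0.6]
finger_gap: 0.194
```

Call:
arm_command(
  rows=[
    [[0,0,0],0,1],
    [[0,0,0],0,1],
  ],
)

```text
t: 21.2
tcp_pos: [0.4966, 0.169, 0.1147]
tool_rot: [-0.206, 0.979, 0.0, 0.004]
force: [9.6, 5.0, 0.4]
finger_gap: 0.192
```

Call:
arm_command(
  rows=[
    [[1.8,0.8,0],0,1],
    [[1.8,0.8,0],0,1],
    [[1,0.5,0],0,1],
    [[0,0,0],0,1],
  ],
)

```text
t: 21.7
tcp_pos: [0.4967, 0.1693, 0.1144]
tool_rot: [-0.206, 0.979, -0.001, -0.001]
force: [3.4, -2.1, 7.1]
finger_gap: 0.189
```

Call:
arm_command(
  rows=[
    [[1,0.5,0.3],0,1],
    [[0.5,0.2,0.2],0,1],
    [[0,0,0],0,1],
  ],
)

```text
t: 22.08
tcp_pos: [0.4967, 0.1697, 0.1145]
tool_rot: [-0.206, 0.979, -0.0, -0.003]
force: [1.8, -3.0, 6.6]
finger_gap: 0.189
```

Call:
arm_command(
  rows=[
    [[0,0,0],0,0.4],
    [[0,0,0],0,0.2],
    [[0,0,0],0,0],
    [[0,0,0],0,-0.3],
    [[0,0,0],0,-0.3],
  ],
  squeeze=20,
)

```text
t: 22.7
tcp_pos: [0.4988, 0.1707, 0.1147]
tool_rot: [-0.206, 0.979, 0.0, -0.0]
force: [-0.3, -0.3, 1.1]
finger_gap: 0.651
```

Run:
```python
from h import *
s=manip.sense(); print(s['t'],s['tcp_pos'],s['force'],s['finger_gap'])
im,c=snap('wrist','w9')
cv2.imwrite('pics/w9b.png',cv2.resize(im,None,fx=1.5,fy=1.5))
```

```text
22.7 [0.49881573 0.17074653 0.11468468] [-0.33587472 -0.31402964  1.05389677] 0.6509337015641478
```

View pics/w9b.png

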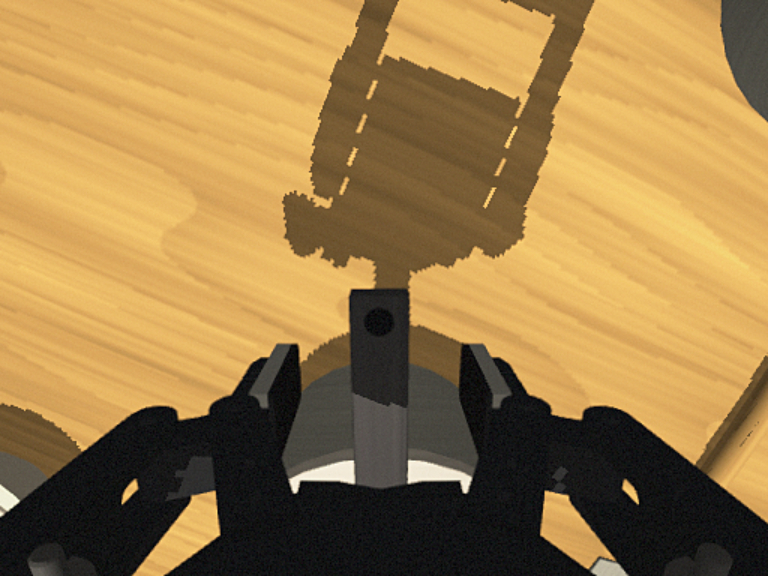

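Call:
arm_command(
  rows=[
    [[0,0,10],0,-0.4],
    [[0,0,25],0,-0.6],
    [[-5,-2,40],0,-0.6],
    [[-25,-12,50],0,-0.6],
    [[-30,-15,50],0,-0.6],
    [[0,0,0],0,-0.6],
    [[0,0,0],0,-0.6],
  ],
)

```text
t: 23.62
tcp_pos: [0.4391, 0.1418, 0.2901]
tool_rot: [-0.206, 0.979, -0.0, 0.001]
force: [0.7, -0.3, -0.1]
finger_gap: 0.801
```

Run:
```python
from h import *
s=manip.sense(); print(s['t'],s['tcp_pos'],s['force'],s['finger_gap'])
im,c=snap('wrist','w10'); np.save('w10.npy',c,allow_pickle=True)
cv2.imwrite('pics/w10b.png',cv2.resize(im,None,fx=1.5,fy=1.5))
im,c=snap('scene','s10'); cv2.imwrite('pics/s10b.png',cv2.resize(im,None,fx=1.5,fy=1.5))
```

```text
23.625 [0.43908369 0.14175034 0.29012651] [ 0.73909636 -0.27082753 -0.09870665] 0.8012952717483762
```

View pics/w10b.png

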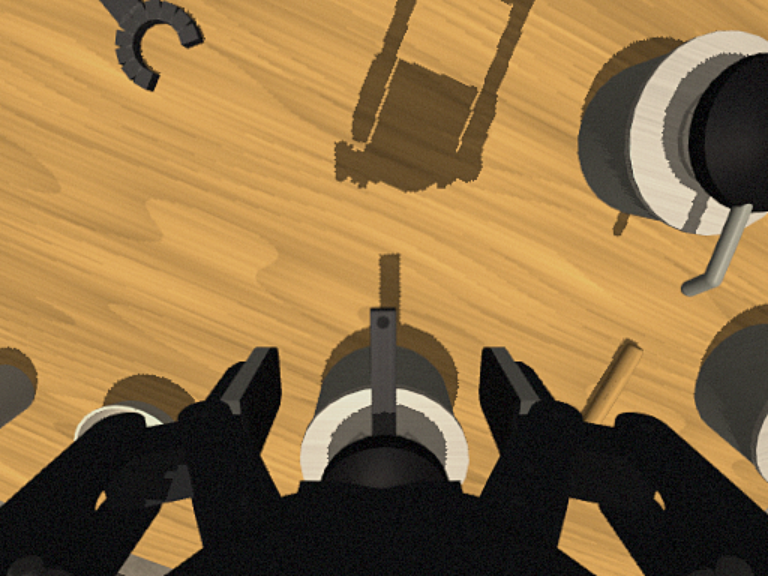

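View pics/s10b.png

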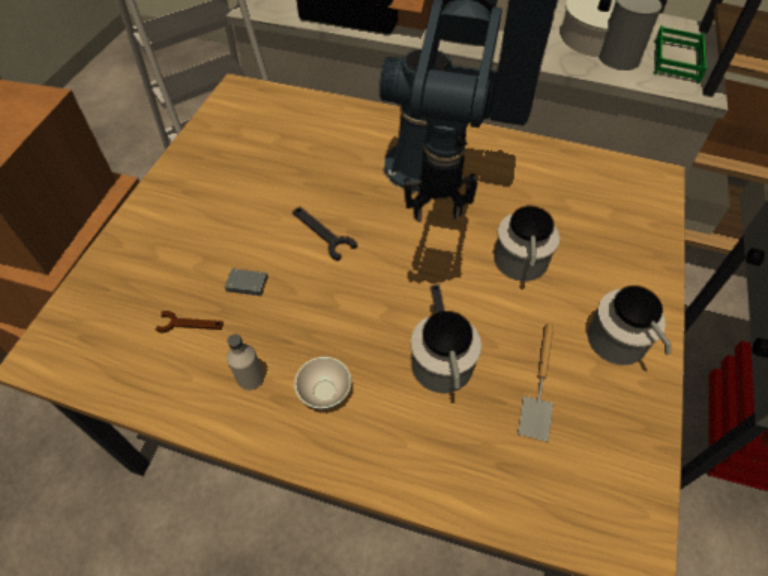

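Run:
```python
from h import *
c=np.load('w10.npy',allow_pickle=True).item()
P=lambda u,v,z: onz(c,(u+.5)/1.5-.5,(v+.5)/1.5-.5,z)
e=P(383,309,.11);d=P(384,400,.11)-e;print(e,'bar width at z.11',np.linalg.norm(P(371,330,.11)-P(396,330,.11)),np.degrees(np.arctan2(d[1],d[0])))
print('expected',np.array([.6062,.2183])-.14*np.array([.9135,.4067]), np.linalg.norm(e[:2]-[.6062,.2183]))
a=cv2.imread('pics/scene0.png');b=cv2.imread('pics/s10.png')
df=cv2.absdiff(a,b).max(2)
for n,(x0,x1,y0,y1) in dict(bottle=(148,180,218,265),bowl=(190,240,235,278),spat=(342,372,212,296)).items(): print(n,(df[y0:y1,x0:x1]>40).sum())
manip.sign_off()
```

```text
[0.4731805 0.1580984 0.11     ] bar width at z.11 0.018922639929867962 24.46959070382832
expected [0.47831  0.161362] 0.14600829153872086
bottle 0
bowl 0
spat 0
the job is handed in; nothing more can be done
```

I drew the gauge out of its pocket by the neck, laid it flat on the table well clear and let go. I then took it by the tail, slid it onto the rod of the rightmost pump under the push head, and lowered it into the seat. After the tug check I let go and handed the job in at about 24 s of the allowed 72 s.

**Checks on the seating**
- **Height:** contact came with the gauge's underside at lid height, about 100 mm. Resting on the rim instead would have stopped it about 6 mm higher.
- **Tug:** the gauge slid back about 4–5 mm, then stopped. It then held without moving under 9–11 N for about 0.6 s.
- **After letting go:** the bar lies flat at 24.5° against the seat's measured 24°. The arm was clear of everything.
- **Bystanders:** the bottle, bowl and spatula look unchanged between the first and last scene pictures.

**What did not agree or was not seen**
- **Bar end:** the last picture puts it 146 mm from the seat axis, where 140 plus 2–4 mm of play is expected. I take the remaining few millimetres as camera error.
- **Camera views:** they differed by 2–6 mm on the pump's position.
- **Ring and notch:** the push head hides the ring in the seat, so I inferred its fit from the height, the tug and the bar. I never saw the notch directly; I took its direction from the spout.

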